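# Swap the two bottles in the inspection booth and line them up

### The job

The two bottles under the lamp hood of the inspection booth stand before the wrong halves of its back panel: swap them, so that each stands upright where the other one was, centred on the short cross mark there. Then each must be pushed back under the hood until the front of its base just meets the long line scribed across the deck, neither short of it nor past it. Set the bottles down gently, do not tip them over, do not knock against the booth, and leave the petri dish, the cover-slip box and the tip box beside it alone.

Things in the scene. Friction and masses are not known exactly. Their poses are not given: they have to be found in the camera images.
- booth: Inspection booth fixed to the bench: deck 200 mm deep (x), 360 wide (y), top 16 mm above the bench; back panel (left half white, right half black), its face at x = +84 mm; lamp hood jutting forward from it; no side walls. Origin: middle of the deck's underside; x points to the back panel, y left, z up. The bench is empty for 120 mm in front of the deck (its front edge: x = -100 mm): room to park.
- hood_edge (a point): Middle of the lower front edge of the 26 mm thick lamp hood, 180 mm above the bench, at x = -40 mm of the booth. The hood covers all behind this (+x) over the whole width, so the hand must come in leaning, from the front. Axes as the booth's.
- left_mark (a point): Point on the deck's top where the long scribed line (2 mm wide, dark, along y, at x = -10 mm of the booth) crosses the left bay's short cross mark (along x, 75 mm left of the middle). A bottle is lined up when its axis is one base radius behind this point (+x). The marks are flush: nothing stops a bottle. Axes as the booth's.
- right_mark (a point): The same point of the right bay, 75 mm right of the middle (150 mm from the left mark). At the start one bottle stands in each bay (which one varies), its axis 20 to 35 mm in front of the line (-x) and within 10 mm of the cross mark sideways. Axes as the booth's.
- large_bottle: The larger round screw-cap bottle, white with a ribbed cap, 48 mm diameter (base radius 24 mm), 90 mm high, straight body up to about 60 mm, about 0.2 kg. Origin: centre of its underside, z up.
- large_center (a point): Centre of the larger bottle, on its axis half-way up, 45 mm above its underside: a good grasp height.
- small_bottle: The smaller round screw-cap bottle, brown glass with a ribbed cap, 40 mm diameter (base radius 20 mm), 75 mm high, straight body up to about 50 mm, about 0.13 kg. Origin: centre of its underside, z up.
- small_center (a point): Centre of the smaller bottle, on its axis half-way up, 37.5 mm above its underside: a good grasp height.
- dish: Petri dish, 58 mm diameter, 15 mm high, on the bench left of the booth; bystander. Origin: centre of its underside.
- slip_box: Small box of cover slips, 30 x 30 x 14 mm, on the bench right of the booth; bystander. Origin: centre of its underside.
- tips: Clear pipette tip box, 98 x 125 x 85 mm, on the bench left of the booth, towards its back; bystander. Origin: centre of its underside.

How it is judged (in metres and radians):
At the end, for the whole second after the job is handed in: Each bottle stands upright and at rest on the deck in the bay where the other one started, released: its axis within 18 mm of the bay's cross mark sideways, and the front of its base within 6 mm of the scribed line (angle between each of large_center, small_center's own z axis and vertical below 0.08 rad and linear speed of each of large_bottle, small_bottle below 0.01 m/s and distance of each of large_center, small_center from where it was at the start of the episode above 0.1 m and contact force between each of large_bottle, small_bottle and the fingers below 0.1 N and ((x of large_center in the frame of left_mark between 0.018 and 0.03 m and y of large_center in the frame of left_mark between -0.018 and 0.018 m and z of large_center in the frame of left_mark between 0.041 and 0.049 m and x of small_center in the frame of right_mark between 0.014 and 0.026 m and y of small_center in the frame of right_mark between -0.018 and 0.018 m and z of small_center in the frame of right_mark between 0.0335 and 0.0415 m) or (x of large_center in the frame of right_mark between 0.018 and 0.03 m and y of large_center in the frame of right_mark between -0.018 and 0.018 m and z of large_center in the frame of right_mark between 0.041 and 0.049 m and x of small_center in the frame of left_mark between 0.014 and 0.026 m and y of small_center in the frame of left_mark between -0.018 and 0.018 m and z of small_center in the frame of left_mark between 0.0335 and 0.0415 m))); the robot touches nothing.
It fails at once if a bottle is tipped over (more than 40 degrees) (angle between any of large_center, small_center's own z axis and vertical above 0.7 rad).
It fails at once if a bottle is dropped (falls freely by more than about 10 mm: moves faster than 0.45 m/s with no finger on it) ((linear speed of large_bottle above 0.45 m/s and contact force between large_bottle and the fingers below 0.05 N) or (linear speed of small_bottle above 0.45 m/s and contact force between small_bottle and the fingers below 0.05 N)).
It fails at once if the robot knocks against the booth (over 25 N) (contact force between booth and the arm above 25 N or contact force between booth and the fingers above 25 N).
It fails at once if the petri dish, cover-slip box or tip box is shifted by more than 20 mm (distance of any of dish, slip_box, tips from where it was at the start of the episode above 0.02 m).
It also fails if it takes over 67 s, if anything falls off the work surface, if the arm or the gripper's body presses on something with over 40 N, if the wrist force passes 120 N, or if a joint passes its speed limit or range.

### The arm

A 6-joint arm with a two-finger parallel gripper is mounted at the origin on a cart in front of the work surface, level with it; the furniture and walls round the work are solid. World frame = base frame: x ahead of the robot, y to its left, z up, the work surface at z = 0. Lengths are in m, angles in degrees, forces in N, time in s.
With the tool pointing down it reaches from about 0.375 to 0.925 m from the base axis. Payload 5.7 kg.
Tool frame: the origin (TCP) lies at the very end of the fingers, on their centre line; the grasp point (between the pads) lies 19 mm behind it (ctrl.grasp_offset is the distance from the TCP to the grasp point, in m); z points along the fingers, y is the line along which they close (so a half turn about z gives the same grasp; the last joint's range is limited). The gripper opens to 85 mm and grips with 20 to 120 N. Pads are 22 mm wide; open, the fingers measure 114 mm over their backs; the gripper's body (76 mm by 85 mm) begins 54 mm behind the grasp point. The pads swing forward as they close: fully open they stand 13 mm farther back than shut.
Start: joints at [63.249, 20.558, 86.54, -0, 72.909, -6.595], TCP at [0.207, 0.563, 0.211] pointing down, gripper open.
Joint ranges: [-170.27, 170.27], [-57.76, 135], [12.27, 136.19], [-55.21, 235.2], [11.17, 155.16], [-170.74, 170.74]. Speed limits (degrees/s): [136.94, 136.94, 180, 180, 180, 180].

### API

Orientations are given as [roll, pitch, yaw] about the fixed x, y, z axes, in that order (R = Rz(yaw) Ry(pitch) Rx(roll)).
In Python, from plant import ctrl gives the robot as it stands. Calls block until the motion is done:
- ctrl.move_to(position, orientation): joint-space move of the TCP to a pose.
- ctrl.movel(position, v=0.15, rotation=None, force_limit=None): straight line of the TCP; rotation=None keeps the orientation; v is the mean speed in m/s. With force_limit (N) it stops when the force on the tool has changed by that much, and returns True; else False.
- ctrl.movej(angles): joint-space move.
- ctrl.open_gripper() and ctrl.grab(squeeze=None): open the fingers fully, or close them until they stop; squeeze is the grip in N (None keeps the last).
- ctrl.dwell(seconds).
- ctrl.solve_ik(position, orientation): joint angles nearest the present ones, or None.
- ctrl.read_camera(name): name is "scene" or "top"; returns the picture (400x640x3 uint8, red, green, blue); there is no depth.
- ctrl.calibration(name): a dict with "fx", "fy", "cx", "cy" (pixels), "xyz" and "rotation" of the camera in the world. Camera axes: x right, y down, z forward; pixel columns grow to the right and rows downward; lengths in m; the calibration is good to about 2 mm. A picture is of the moment at which its call begins. calibration takes no time and is no camera call.
A pose or a line that the arm cannot do raises ctrl.MotionError and nothing moves.
- ctrl.hand_in(): hands the job in, once; it reports no verdict.
Trained networks look in the newest picture that a camera, given by its name, has taken for a name from the list of things; names that differ only in an ending like _2 or _b are one class to them, and where a whole thing is asked for, a point or a joint stands for the part that bears it (a point fixed in the world has none). Each returns a list of dicts, best first, with "p" (0 to 1); they miss things now and then, are a little off and sometimes report something else, mostly with a low value. They report only what shows in the picture. A call takes as long as a camera call.
- ctrl.search_frame(name, camera): "pixel" ([column, row] in pixels, amid what is visible of it).
- ctrl.trace(name, camera): "region" (400x640 bool, what is visible of it) and "pixel" ([column, row] in pixels, amid what is visible of it).
Readings, each from a call of its own:
- ctrl.get_t(): time.
- ctrl.get_qpos(): joint angles.
- ctrl.get_dq(): joint speeds.
- ctrl.get_joint_torque(): joint torques, N m.
- ctrl.get_position(): TCP position.
- ctrl.get_eef_rot(): TCP orientation.
- ctrl.get_contact_force(): force on the tool from outside, world axes, zero at the start.
- ctrl.get_wrist_torque(): the same for the moment, N m.
- ctrl.get_gripper_width(): finger opening in m.
Only numpy, scipy, OpenCV 4.12 (cv2) and the standard library are available. Lean on these libraries where they do the work, as an engineer would, in place of code of your own. Each camera call takes 0.05 s, during which the arm holds its last target. There are 200 camera calls.

## Working session

There is one attempt and no reset: what is moved stays moved. The work goes in short steps, each a Python script; the robot and the scene stay as the last script left them, time stands still between calls to the robot, and variables do not carry over. Pictures are saved under pics/ and viewed, on a budget of 10 in all, crops included, one or two more only if the job needs it, and the job is handed in when it is done.

```bash
ls; mkdir -p pics; python3 - <<'E'
from plant import ctrl
import cv2, numpy as np
for c in ["scene","top"]:
    im=ctrl.read_camera(c); cv2.imwrite(f"pics/{c}0.png",im[:,:,::-1])
    k=ctrl.calibration(c); print(c,k)
    for n in ["booth","large_bottle","small_bottle","dish","slip_box","tips","left_mark","right_mark","hood_edge"]:
        try: print(n,[(np.round(d["pixel"],1).tolist(),round(d["p"],2)) for d in ctrl.search_frame(n,c)[:3]])
        except Exception as e: print(n,e)
print(ctrl.get_t(),ctrl.get_eef_rot())
E
```

```text
pics
scene {'fx': 368.2983911943649, 'fy': 368.2983911943649, 'cx': 321.33431448173275, 'cy': 196.3487067915561, 'xyz': array([ 0.26910618, -0.69793864,  0.55585557]), 'rotation': array([-116.00730431,    0.96859956,  -27.03798394])}
booth [([362.3, 235.1], 0.69)]
large_bottle [([366.5, 239.4], 0.75), ([349.4, 260.7], 0.68), ([278.1, 223.1], 0.52)]
small_bottle [([313.3, 231.1], 0.71)]
dish [([278.0, 222.2], 0.79), ([312.3, 233.6], 0.25)]
slip_box [([386.9, 337.5], 0.52), ([311.6, 198.7], 0.31)]
tips [([313.4, 198.7], 0.84)]
left_mark [([363.2, 236.1], 0.96)]
right_mark [([363.9, 237.5], 0.66)]
hood_edge [([362.6, 235.8], 0.78)]
top {'fx': 404.7606618840263, 'fy': 404.7606618840263, 'cx': 321.2266005611476, 'cy': 199.49127130490422, 'xyz': array([0.43349115, 0.06373188, 1.07455828]), 'rotation': array([-167.02951986,   -0.28691768,  -87.19357369])}
booth [([361.0, 193.9], 0.81), ([326.5, 220.6], 0.72)]
large_bottle []
small_bottle [([327.5, 216.8], 0.46)]
dish [([265.2, 235.0], 0.73)]
slip_box []
tips [([247.2, 170.4], 0.69)]
left_mark [([363.7, 193.0], 0.77)]
right_mark [([361.9, 192.0], 0.92)]
hood_edge [([362.3, 186.7], 0.57), ([262.1, 234.2], 0.15)]
1.0 [-1.79995741e+02  1.91469007e-03  1.59846375e+02]
```

```bash
python3 - <<'E'
import cv2
a=cv2.imread("pics/scene0.png")[150:360,230:510]; b=cv2.imread("pics/top0.png")[110:290,210:490]
cv2.imwrite("pics/a.png",cv2.resize(a,None,fx=2.85,fy=2.85,interpolation=cv2.INTER_CUBIC))
cv2.imwrite("pics/b.png",cv2.resize(b,None,fx=2.85,fy=2.85,interpolation=cv2.INTER_CUBIC))
E
```

```text
(no output)
```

View pics/a.png

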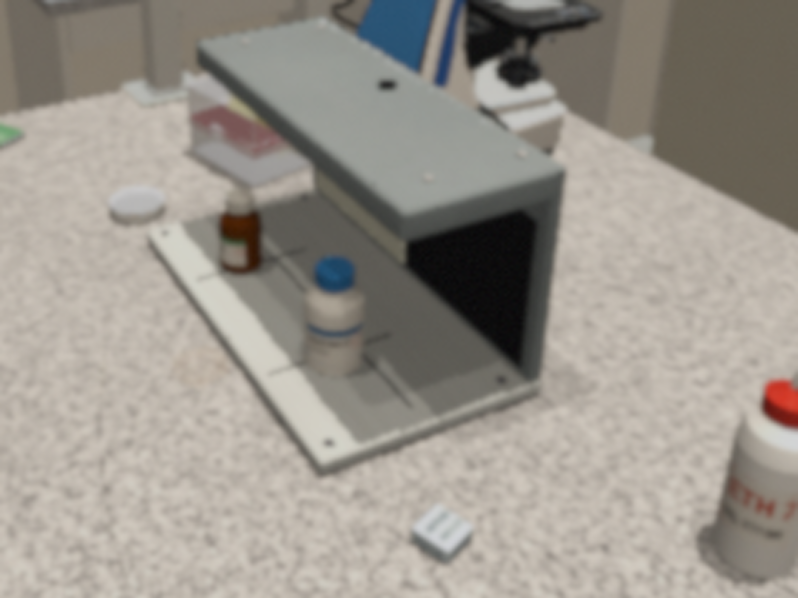

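View pics/b.png

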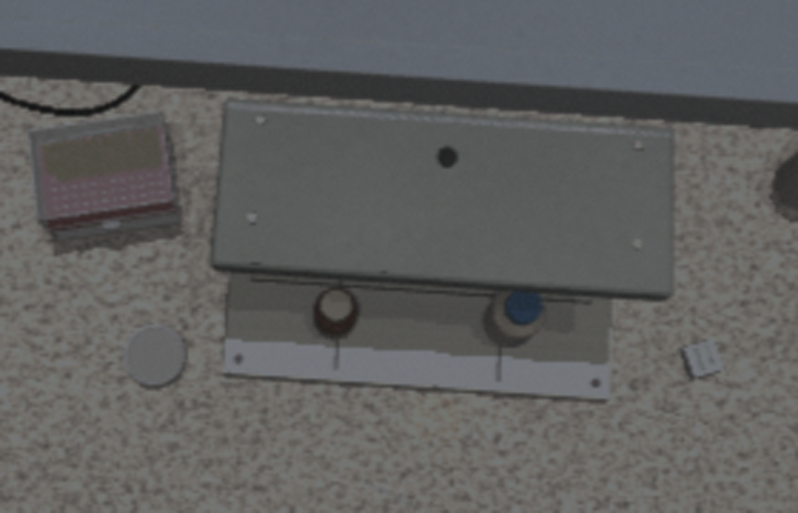

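The scene view shows the brown small bottle in the left bay (base near full-image 314,245) and the white large one in the right bay (base near 347,281). In the top view the line and both cross marks are visible in front of the hood. Next I fit the booth and bottle poses and check that the leaning poses are reachable.

```bash
cat > h.py <<'E'
from plant import ctrl
import numpy as np
from scipy.spatial.transform import Rotation as Rot
from scipy.optimize import least_squares
def proj(c,P):
    k=ctrl.calibration(c); R=Rot.from_euler('xyz',k["rotation"],degrees=True).as_matrix()
    p=(np.atleast_2d(P)-k["xyz"])@R
    return np.c_[k["cx"]+k["fx"]*p[:,0]/p[:,2],k["cy"]+k["fy"]*p[:,1]/p[:,2]]
def full(c,uv):
    o=dict(scene=(230,150),top=(210,110))[c]; return (np.atleast_2d(uv)+.5)/2.85-.5+o
def b2w(b,P):
    x,y,a=b; P=np.asarray(P,float); c,s=np.cos(a),np.sin(a)
    return np.array([x+c*P[0]-s*P[1],y+s*P[0]+c*P[1],P[2]])
def ori(th,yaw):  # th below horizontal (deg), heading yaw (deg); tool z forward-down, y horizontal
    t,w=np.radians([th,yaw]); z=np.array([np.cos(t)*np.cos(w),np.cos(t)*np.sin(w),-np.sin(t)])
    y=np.array([-np.sin(w),np.cos(w),0]); x=np.cross(y,z)
    out=[]
    for s in (1,-1): out.append(Rot.from_matrix(np.c_[s*x,s*y,z]).as_euler('xyz',degrees=True))
    return z,out
E
python3 - <<'E'
from h import *
obs=[("top",(-.1,.18,.016),(225,376)),("top",(-.1,-.18,.016),(607,398)),
("top",(-.01,.075,.016),(337,286)),("top",(-.055,.075,.016),(337,333)) ,
("scene",(-.1,.18,.016),(151,238)),("scene",(-.1,-.18,.016),(322,462)),("scene",(.1,-.18,.016),(540,384)),
("scene",(-.04,-.18,.206),(402,210)),("scene",(-.04,.18,.206),(198,46)),
("top",(-.04,.18,.206),(216,264)),("top",(-.04,-.18,.206),(670,295))]
obs=[o for i,o in enumerate(obs) if i!=3]
f=lambda b:np.concatenate([(proj(c,b2w(b,P))-full(c,uv))[0] for c,P,uv in obs])
r=least_squares(f,[.5,0,0],loss='soft_l1'); b=r.x; print("booth",b[:2],np.degrees(b[2])); 
for o,e in zip(obs,f(b).reshape(-1,2)): print(o[0],o[1],e.round(1))
# bottles: cap-top centre in both, bottom-front rim in scene
for n,R,H,o in [("small",.02,.075,[("top",1,(337,304)),("scene",1,(240,190)),("scene",0,(240,272))]),
              ("large",.024,.09,[("top",1,(523,304)),("scene",1,(335,262)),("scene",0,(334,376))])]:
    def pt(q,c,k):
        if k: return np.array([q[0],q[1],.016+H])
        cam=ctrl.calibration(c)["xyz"]; d=cam[:2]-q; d/=np.linalg.norm(d); return np.r_[q+R*d,.016]
    g=lambda q:np.concatenate([(proj(c,pt(q,c,k))-full(c,uv))[0] for c,k,uv in o])
    q=least_squares(g,b[:2]).x; d=q-b[:2]; c,s=np.cos(b[2]),np.sin(b[2])
    print(n,q,"booth frame",[c*d[0]+s*d[1],-s*d[0]+c*d[1]],g(q).round(1))
yaw=np.degrees(b[2])
for th in (20,30,40):
  for x,y in [(.014,.075),(.014,-.075),(-.035,.075),(-.035,-.075),(-.165,-.16),(-.165,.075),(-.2,0)]:
    for w in (yaw,):
      z,os=ori(th,w); p=b2w(b,(x,y,.061))+.019*z
      print(th,(x,y),[None if (s:=ctrl.solve_ik(p,o)) is None else np.round(s).tolist() for o in os])
E
```

```text
booth [ 0.65996138 -0.02795798] -1.008614497194082
top (-0.1, 0.18, 0.016) [-1.3 -1.3]
top (-0.1, -0.18, 0.016) [2.  0.2]
top (-0.01, 0.075, 0.016) [ 1.5 -0.6]
scene (-0.1, 0.18, 0.016) [-2.5 -2.9]
scene (-0.1, -0.18, 0.016) [-0.7  0.4]
scene (0.1, -0.18, 0.016) [ 1.1 -1.5]
scene (-0.04, -0.18, 0.206) [0.2 0.9]
scene (-0.04, 0.18, 0.206) [-2.4 -2.3]
top (-0.04, 0.18, 0.206) [-2.4 -0.1]
top (-0.04, -0.18, 0.206) [ 2.2 -0.1]
small [0.62045555 0.05351726] booth frame [np.float64(-0.0409338974673668), np.float64(0.08076720020924891)] [-0.9 -1.  -0.6  1.2  0.3  1.2]
large [ 0.62571582 -0.10730004] booth frame [np.float64(-0.03284362545514114), np.float64(-0.07993258739484502)] [ 0.  -1.  -0.3  0.7 -0.5  0.1]
20 (0.014, 0.075) [[-3.0, 58.0, 134.0, 178.0, 82.0, 90.0], [-3.0, 58.0, 134.0, 178.0, 82.0, -90.0]]
20 (0.014, -0.075) [[-29.0, 57.0, 133.0, 154.0, 79.0, 85.0], [-29.0, 57.0, 133.0, 154.0, 79.0, -95.0]]
20 (-0.035, 0.075) [None, None]
20 (-0.035, -0.075) [None, None]
20 (-0.165, -0.16) [None, None]
20 (-0.165, 0.075) [None, None]
20 (-0.2, 0) [None, None]
30 (0.014, 0.075) [[-3.0, 47.0, 131.0, 178.0, 58.0, 90.0], [-3.0, 47.0, 131.0, 178.0, 58.0, -90.0]]
30 (0.014, -0.075) [[-27.0, 46.0, 130.0, 154.0, 57.0, 92.0], [-27.0, 46.0, 130.0, 154.0, 57.0, -88.0]]
30 (-0.035, 0.075) [None, None]
30 (-0.035, -0.075) [None, None]
30 (-0.165, -0.16) [None, None]
30 (-0.165, 0.075) [None, None]
30 (-0.2, 0) [None, None]
40 (0.014, 0.075) [[-3.0, 38.0, 126.0, 178.0, 34.0, 91.0], [-3.0, 38.0, 126.0, 178.0, 34.0, -89.0]]
40 (0.014, -0.075) [[-24.0, 38.0, 125.0, 148.0, 35.0, 101.0], [-24.0, 38.0, 125.0, 148.0, 35.0, -79.0]]
40 (-0.035, 0.075) [[-3.0, 38.0, 133.0, 178.0, 41.0, 90.0], [-3.0, 38.0, 133.0, 178.0, 41.0, -90.0]]
40 (-0.035, -0.075) [[-27.0, 38.0, 132.0, 149.0, 41.0, 97.0], [-27.0, 38.0, 132.0, 149.0, 41.0, -83.0]]
40 (-0.165, -0.16) [None, None]
40 (-0.165, 0.075) [None, None]
40 (-0.2, 0) [None, None]
```

```bash
python3 - <<'E'
from h import *
import cv2
im=cv2.imread("pics/top0.png",0).astype(float)
# cross marks on white strip: dark minimum per row; line: dark minimum per column
def sub(v):
    w=np.clip(np.percentile(v,60)-v,0,None); return (w*np.arange(len(v))).sum()/w.sum()
P=[]
for n,c0 in (("L",323),("R",380)):
    for r in range(231,240): 
        print(n,r,im[r,c0:c0+12].astype(int), round(c0+sub(im[r,c0:c0+12]),2)) if r%3==0 else 0
for c in (300,310,350,360,370,405,410): print("line",c,im[205:220,c].astype(int))
b=(.660,-.028,np.radians(-1))
def feas(x,y,z,th,w,back=0):
    zz,os=ori(th,w-1); p=b2w(b,(x,y,z))+(.019-back)*zz
    return any(ctrl.solve_ik(p,o) is not None for o in os[:1])
for nm,pts,ths in [("small pick",[(-.041,.078,.054)],(40,50,60)),("small park",[(-.14,.16,.038),(-.14,.16,.058)],(40,50,60)),
  ("large pick",[(-.033,-.078,.059),(-.033,-.078,.067)],(30,35,40)),("large place",[(-.035,.075,.067),(.014,.075,.059)],(30,35,40)),
  ("small pick2",[(-.14,.16,.038)],(30,35,40)),("small place",[(-.035,-.075,.06),(.01,-.075,.053)],(30,35,40))]:
  for th in ths:
    print(nm,th,[(bk,[w for w in range(-60,61,10) if all(feas(*p,th,w,bk) for p in pts)]) for bk in (0,.08)])
E
```

```text
L 231 [110  93  91  90  81  69  89  91  91  92  91  91] 327.71
L 234 [118 118 118 116 103  90 114 117 117 117 118 117] 327.71
L 237 [119 118 116 111  94  95 115 118 117 118 117 117] 327.33
R 231 [84 82 76 74 66 56 59 58 55 54 55 62] 387.88
R 234 [91 89 90 88 80 67 86 90 89 86 84 83] 386.29
R 237 [118 117 117 112  93  88 115 118 118 117 117 118] 384.47
line 300 [43 62 69 49 72 78 75 76 76 76 75 75 75 75 86]
line 310 [42 44 67 55 62 74 75 73 76 75 76 77 74 77 84]
line 350 [91 76 58 42 49 68 49 72 76 74 74 74 73 73 74]
line 360 [90 87 75 44 43 65 71 47 72 76 74 75 73 74 73]
line 370 [92 92 82 69 43 44 71 62 61 73 76 74 74 73 73]
line 405 [94 94 94 93 90 74 51 44 60 70 50 70 74 74 74]
line 410 [93 93 94 92 90 80 63 42 51 68 49 69 74 75 73]
small pick 40 [(0, [-20, -10, 0, 10, 20, 30, 40, 50, 60]), (0.08, [-20, 30, 40, 50, 60])]
small pick 50 [(0, [-10, 0, 10, 20, 30, 40, 50, 60]), (0.08, [-60, -10, 0, 10, 20, 30, 40, 50, 60])]
small pick 60 [(0, [-60, -50, -40, 40, 50, 60]), (0.08, [-60, -50, -40, -30, -20, -10, 0, 10, 20, 50, 60])]
small park 40 [(0, [50, 60]), (0.08, [-60, 50, 60])]
sm
[... 462 characters left out ...]
arge place 30 [(0, [-20, -10, 20, 30, 40, 50, 60]), (0.08, [-20, 40, 50, 60])]
large place 35 [(0, [-20, -10, 0, 10, 20, 30, 40, 50, 60]), (0.08, [-20, 30, 40, 50, 60])]
large place 40 [(0, [-20, -10, 0, 10, 20, 30, 40, 50, 60]), (0.08, [-10, 30, 40, 50, 60])]
small pick2 30 [(0, [50, 60]), (0.08, [60])]
small pick2 35 [(0, [50, 60]), (0.08, [60])]
small pick2 40 [(0, [50, 60]), (0.08, [-60, 50, 60])]
small place 30 [(0, [-40, -30, -20, 10, 20, 30, 40, 50, 60]), (0.08, [20, 30, 40, 50, 60])]
small place 35 [(0, [-30, -20, -10, 0, 10, 20, 30, 40, 50, 60]), (0.08, [-30, 20, 30, 40, 50, 60])]
small place 40 [(0, [-30, -20, -10, 0, 10, 20, 30, 40, 50, 60]), (0.08, [-30, 10, 20, 30, 40, 50, 60])]
```

```bash
cat >> h.py <<'E'
def unproj(c,uv,z):
    k=ctrl.calibration(c); R=Rot.from_euler('xyz',k["rotation"],degrees=True).as_matrix()
    d=R@np.array([(uv[0]-k["cx"])/k["fx"],(uv[1]-k["cy"])/k["fy"],1]); return (k["xyz"]+d*(z-k["xyz"][2])/d[2])[:2]
def w2b(b,p):
    d=np.asarray(p)[:2]-np.asarray(b)[:2]; c,s=np.cos(b[2]),np.sin(b[2]); return np.array([c*d[0]+s*d[1],-s*d[0]+c*d[1]])
E
python3 - <<'E'
from h import *
line=[unproj("top",q,.016) for q in [(300,208),(310,208.4),(350,211),(360,212),(370,212.6),(405,215),(410,215)]]
L=[unproj("top",q,.016) for q in [(327.75,231),(327.6,234),(327.4,237)]]
Rr=[unproj("top",q,.016) for q in [(384.95,231),(384.8,234),(384.5,237)]]
f=lambda b:1e3*np.r_[[w2b(b,p)[0]+.01 for p in line],[w2b(b,p)[1]-.075 for p in L],[w2b(b,p)[1]+.075 for p in Rr]]
b=least_squares(f,[.66,-.028,0]).x; print("booth",b,np.degrees(b[2]),f(b).round(1))
for n,o in [("small",[("top",.091,(337,304)),("scene",.091,(240,190))]),("large",[("top",.106,(523,304)),("scene",.106,(335,262))])]:
    print(n,[w2b(b,unproj(c,full(c,uv)[0],z)).round(4) for c,z,uv in o])
for P in [(-.1,.18,.016),(-.1,-.18,.016),(.1,-.18,.016),(-.01,.075,.016),(-.01,-.075,.016)]:
    print(P,"scene crop",((proj("scene",b2w(b,P))[0]-(230,150))*2.85).round())
E
```

```text
booth [ 0.65879132 -0.0273537  -0.01777375] -1.0183610982043494 [-0.4  0.4  0.5 -0.4 -0.2 -0.4  0.5  0.2  0.1  0.1 -0.4 -0.3  0.3]
small [array([-0.042 ,  0.0779]), array([-0.0357,  0.0852])]
large [array([-0.0341, -0.0805]), array([-0.0298, -0.0783])]
(-0.1, 0.18, 0.016) scene crop [142. 229.]
(-0.1, -0.18, 0.016) scene crop [317. 462.]
(0.1, -0.18, 0.016) scene crop [540. 379.]
(-0.01, 0.075, 0.016) scene crop [270. 257.]
(-0.01, -0.075, 0.016) scene crop [351. 345.]
```

```bash
cat >> h.py <<'E'
B=(.6588,-.0275,np.radians(-1.02)); BR=0
def pose(x,y,z,th,w,back=0):
    zz,os=ori(th,w-1.02); return b2w(B,(x,y,z))+(.019-back)*zz, os[BR]
def sol(*a,**k):
    return ctrl.solve_ik(*pose(*a,**k))
E
python3 - <<'E'
from h import *
def t(n,*a,**k):
    s=sol(*a,**k); print(n,a,k,None if s is None else np.round(s).tolist())
for th,w in ((40,30),(40,40)):
    for a,k in [((-.12,.05,.30),{}),((-.041,.079,.054),dict(back=.09)),((-.041,.079,.054),{}),((-.06,.148,.06),{}),((-.06,.148,.054),dict(back=.09))]: t("leg1",*a,th,w,**k)
for w in (25,30,35,40):
  print("w",w)
  for a in [(-.033,-.079,.059),(-.033,0,.067),(-.04,.075,.067),(.014,.075,.059)]: t("L",*a,30,w); 
  t("Lb",-.033,-.079,.059,30,w,back=.08);t("Lb",.014,.075,.059,30,w,back=.08)
  for a in [(-.06,.148,.053),(-.06,.148,.06),(-.07,.075,.06),(-.06,-.075,.06),(.01,-.075,.053)]: t("S",*a,30,w)
  t("Sb",-.06,.148,.053,30,w,back=.07);t("Sb",.01,-.075,.053,30,w,back=.08)
E
```

```text
leg1 (-0.12, 0.05, 0.3, 40, 30) {} [-34.0, 1.0, 124.0, 64.0, 50.0, 165.0]
leg1 (-0.041, 0.079, 0.054, 40, 30) {'back': 0.09} [-33.0, 29.0, 133.0, 102.0, 44.0, 113.0]
leg1 (-0.041, 0.079, 0.054, 40, 30) {} [-24.0, 39.0, 128.0, 117.0, 43.0, 105.0]
leg1 (-0.06, 0.148, 0.06, 40, 30) {} [-14.0, 38.0, 132.0, 130.0, 43.0, 100.0]
leg1 (-0.06, 0.148, 0.054, 40, 30) {'back': 0.09} None
leg1 (-0.12, 0.05, 0.3, 40, 40) {} [-37.0, 5.0, 119.0, 60.0, 59.0, 159.0]
leg1 (-0.041, 0.079, 0.054, 40, 40) {'back': 0.09} [-37.0, 30.0, 126.0, 84.0, 48.0, 121.0]
leg1 (-0.041, 0.079, 0.054, 40, 40) {} [-27.0, 39.0, 123.0, 98.0, 45.0, 113.0]
leg1 (-0.06, 0.148, 0.06, 40, 40) {} [-19.0, 38.0, 127.0, 109.0, 44.0, 108.0]
leg1 (-0.06, 0.148, 0.054, 40, 40) {'back': 0.09} [-29.0, 29.0, 132.0, 95.0, 46.0, 115.0]
w 25
L (-0.033, -0.079, 0.059, 30, 25) {} [-46.0, 46.0, 125.0, 105.0, 57.0, 101.0]
L (-0.033, 0, 0.067, 30, 25) {} [-37.0, 45.0, 130.0, 117.0, 58.0, 95.0]
L (-0.04, 0.075, 0.067, 30, 25) {} [-26.0, 47.0, 134.0, 130.0, 60.0, 90.0]
L (0.014, 0.075, 0.059, 30, 25) {} [-23.0, 46.0, 127.0, 130.0, 55.0, 96.0]
Lb (
[... 2912 characters left out ...]
 30, 40) {'back': 0.08} [-56.0, 41.0, 116.0, 72.0, 65.0, 116.0]
Lb (0.014, 0.075, 0.059, 30, 40) {'back': 0.08} [-38.0, 40.0, 123.0, 93.0, 58.0, 110.0]
S (-0.06, 0.148, 0.053, 30, 40) {} [-24.0, 48.0, 131.0, 116.0, 59.0, 92.0]
S (-0.06, 0.148, 0.06, 30, 40) {} [-24.0, 47.0, 131.0, 115.0, 59.0, 93.0]
S (-0.07, 0.075, 0.06, 30, 40) {} [-35.0, 46.0, 129.0, 103.0, 59.0, 95.0]
S (-0.06, -0.075, 0.06, 30, 40) {} [-50.0, 46.0, 117.0, 81.0, 61.0, 110.0]
S (0.01, -0.075, 0.053, 30, 40) {} [-44.0, 47.0, 110.0, 84.0, 60.0, 116.0]
Sb (-0.06, 0.148, 0.053, 30, 40) {'back': 0.07} [-34.0, 43.0, 135.0, 106.0, 60.0, 92.0]
Sb (0.01, -0.075, 0.053, 30, 40) {'back': 0.08} [-52.0, 42.0, 112.0, 75.0, 64.0, 119.0]
```

```bash
sed -i 's/BR=0/BR=1/' h.py; cat >> h.py <<'E'
def go(*a,v=.15,fl=None,**k):
    p,o=pose(*a,**k); r=ctrl.movel(p,v=v,rotation=o,force_limit=fl)
    if r: print("FORCE STOP",a,ctrl.get_contact_force())
    return r
def stat(n): print(n,"t",round(ctrl.get_t(),1),"w",round(ctrl.get_gripper_width(),4),"F",np.round(ctrl.get_contact_force(),1),"p",np.round(ctrl.get_position(),4))
E
python3 - <<'E'
from h import *
import cv2
print(np.round(sol(-.12,.05,.30,40,40)))
ctrl.movej([63,0,95,0,60,-7]); stat("up")
ctrl.move_to(*pose(-.12,.05,.30,40,40)); stat("above")
go(-.041,.079,.054,40,40,back=.09,v=.25); stat("pre")
if not go(-.041,.079,.054,40,40,fl=8,v=.1):
    stat("at"); ctrl.grab(30); stat("grabbed")
    cv2.imwrite("pics/s1.png",ctrl.read_camera("scene")[:,:,::-1][120:360,200:520])
E
python3 -c "
import cv2;cv2.imwrite('pics/s1b.png',cv2.resize(cv2.imread('pics/s1.png'),None,fx=2.5,fy=2.5,interpolation=cv2.INTER_CUBIC))"
```

```text
[-37.   5. 119.  60.  59. -21.]
up t 1.7 w 0.0856 F [ 0.1 -0.1 -0.7] p [0.2054 0.5549 0.3711]
above t 3.9 w 0.0853 F [-0.2 -0.1  0.1] p [0.5509 0.0345 0.2877]
pre t 4.8 w 0.085 F [-0.5 -0.3  1. ] p [0.5771 0.0185 0.1001]
at t 5.9 w 0.0852 F [-0.2  0.9 -0.3] p [0.6304 0.0612 0.0422]
grabbed t 6.4 w 0.0382 F [-1.7 -1.2  4.9] p [0.6307 0.0613 0.0422]
```

View pics/s1b.png

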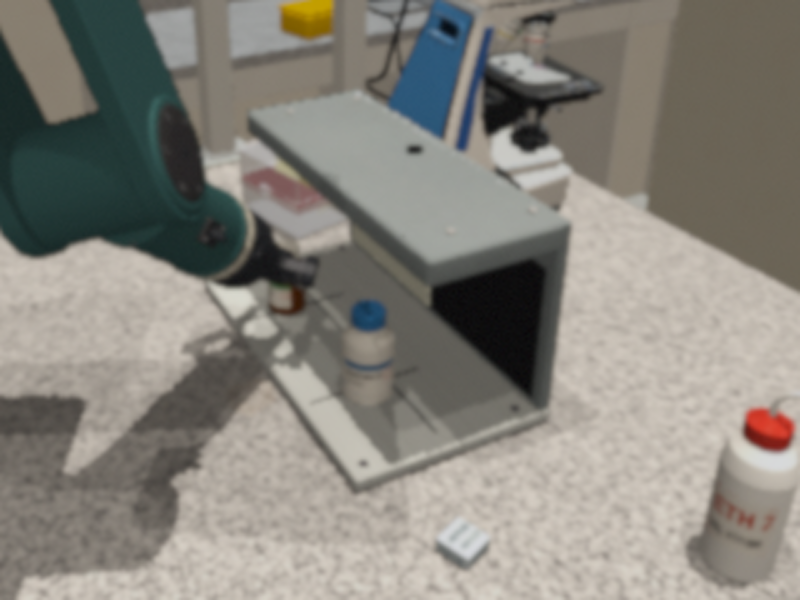

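The gripper holds the small bottle (near full-image 315,237, width 38 mm) and the large one is untouched. I'll park the small one at the far left of the deck.

```bash
python3 - <<'E'
from h import *
import cv2
go(-.041,.079,.062,40,40,v=.06); stat("lift")
go(-.06,.148,.062,40,40,v=.12)
go(-.06,.148,.0525,40,40,v=.03,fl=4); stat("down")
ctrl.open_gripper(); stat("open")
go(-.06,.148,.054,40,40,back=.08,v=.15)
go(-.08,-.04,.12,35,35,back=.06,v=.25)
go(-.033,-.079,.059,30,30,back=.085,v=.2); stat("pre large")
for c in ("top","scene"):
    im=ctrl.read_camera(c); cv2.imwrite(f"pics/{c}2.png",im[:,:,::-1])
a=cv2.imread("pics/scene2.png")[150:350,230:480]; b=cv2.imread("pics/top2.png")[150:290,250:480]
cv2.imwrite("pics/c2.png",np.vstack([cv2.resize(x,(600,h),interpolation=cv2.INTER_CUBIC) for x,h in ((b,365),)]))
E
```

```text
lift t 6.7 w 0.038 F [-0.2  0.4 -2.1] p [0.6305 0.0613 0.0496]
FORCE STOP (-0.06, 0.148, 0.0525, 40, 40) [-1.53342796 -1.11968625  5.06929531]
down t 7.8 w 0.0382 F [-1.5 -1.1  5.1] p [0.6139 0.1301 0.0422]
open t 8.3 w 0.0851 F [ 0.3 -0.4 -0.5] p [0.6129 0.1305 0.0416]
pre large t 10.4 w 0.0853 F [-0.5 -0.2  0.5] p [ 0.5739 -0.1312  0.0918]
```

View pics/c2.png

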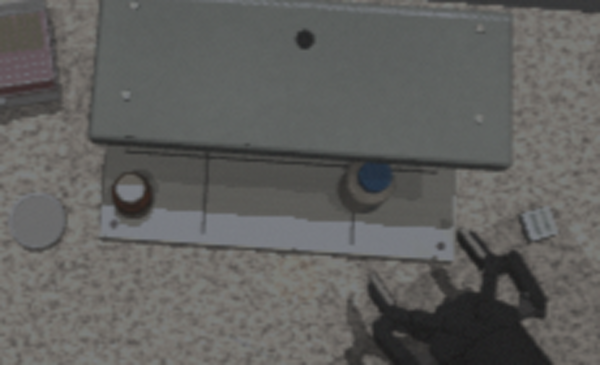

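The top view shows the small bottle parked upright (cap at full-image 300,221), the large one's cap at (394,217), and the hand in front with its fingers open. Now the large bottle.

```bash
python3 - <<'E'
from h import *
import cv2
f=lambda u,v:((u+.5)/2.609-.5+250,(v+.5)/2.607-.5+150)
print("small",w2b(B,unproj("top",f(131,187),.091)),"large",w2b(B,unproj("top",f(375,174),.106)))
if not go(-.033,-.079,.059,30,30,fl=8,v=.1):
    ctrl.grab(30); stat("grabbed")
    go(-.033,-.079,.068,30,30,v=.06); stat("lift")
    go(-.05,0,.068,30,30,v=.12)
    go(-.05,.07,.068,30,30,v=.12); stat("left")
    im=ctrl.read_camera("top"); cv2.imwrite("pics/top3.png",im[:,:,::-1])
    im2=ctrl.read_camera("scene"); cv2.imwrite("pics/scene3.png",im2[:,:,::-1])
    a=cv2.resize(im[180:270,270:440],(680,360),interpolation=cv2.INTER_CUBIC); b=cv2.resize(im2[180:300,250:420],(340,240),interpolation=cv2.INTER_CUBIC)
    o=np.zeros((600,680,3),np.uint8); o[:360]=a; o[360:,:340]=b; cv2.imwrite("pics/c3.png",o[:,:,::-1])
E
```

```text
small [-0.05938464  0.14609704] large [-0.03428605 -0.08092339]
grabbed t 11.9 w 0.047 F [-0.6 -0.9  3. ] p [ 0.639  -0.0984  0.0499]
lift t 12.2 w 0.0467 F [-0.2 -0.5 -1.6] p [ 0.6387 -0.0979  0.0586]
left t 13.8 w 0.0467 F [ 0.1  0.6 -1.8] p [0.625  0.0506 0.0585]
```

View pics/c3.png

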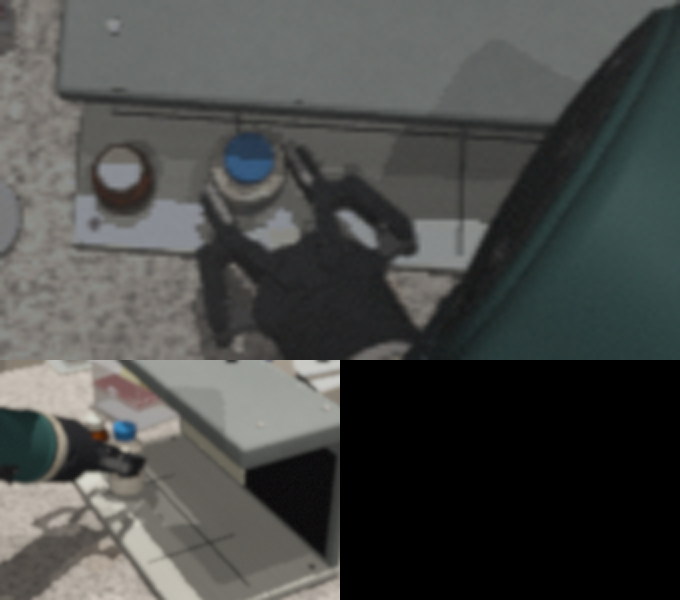

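The large bottle is held upright at the left bay, with its cap near full-image (332,219). The line shows just behind it and the parked small bottle is clear. Next I correct for the grasp offset and set it down.

```bash
python3 - <<'E'
from h import *
import cv2
im=cv2.imread("pics/top3.png"); hsv=cv2.cvtColor(im,cv2.COLOR_BGR2HSV)
m=cv2.inRange(hsv,(95,80,40),(125,255,255))[180:270,270:440]; ys,xs=np.nonzero(m); print(len(xs),xs.min()+270,xs.max()+270,ys.min()+180,ys.max()+180,xs.mean()+270,ys.mean()+180)
for uv in ((332.1,218.9),(xs.mean()+270,ys.mean()+180)): print("measured",w2b(B,unproj("top",uv,.113)))
p=ctrl.get_position(); zz,_=ori(30,30-1.02); print("actual cmd pt",w2b(B,p-.019*zz))
E
```

```text
120 326 337 213 225 331.73333333333335 219.15
measured [-0.05173876  0.06781515]
measured [-0.05240928  0.06866021]
actual cmd pt [-0.04931216  0.06871917]
```

```bash
python3 - <<'E'
from h import *
import cv2
go(-.03,.075,.066,30,30,v=.1)
r=go(.0155,.076,.066,30,30,v=.07,fl=8); stat("in")
if not r:
    go(.0155,.076,.0565,30,30,v=.025,fl=4); stat("down")
    zz,_=ori(30,28.98); print(w2b(B,ctrl.get_position()-.019*zz))
    ctrl.open_gripper(); stat("open")
    go(.0155,.076,.061,30,30,back=.085,v=.12); stat("out")
    go(-.06,.06,.10,30,40,back=.10,v=.2)
    im2=ctrl.read_camera("scene"); cv2.imwrite("pics/scene4.png",im2[:,:,::-1])
    cv2.imwrite("pics/c4.png",cv2.resize(im2[190:300,260:400,::-1],(763,600),interpolation=cv2.INTER_CUBIC))
E
```

```text
in t 15.1 w 0.0469 F [ 0.4  1.3 -2.1] p [0.6895 0.0565 0.0563]
FORCE STOP (0.0155, 0.076, 0.0565, 30, 30) [0.70977761 1.48115667 3.08055397]
down t 15.4 w 0.047 F [0.7 1.5 3.1] p [0.6902 0.0563 0.0499]
[0.01569266 0.07609092]
open t 15.9 w 0.0852 F [-0.4  0.6 -0.5] p [0.6896 0.0562 0.0491]
out t 16.7 w 0.0855 F [-0.9 -0.1  0.8] p [0.626  0.0203 0.094 ]
```

View pics/c4.png

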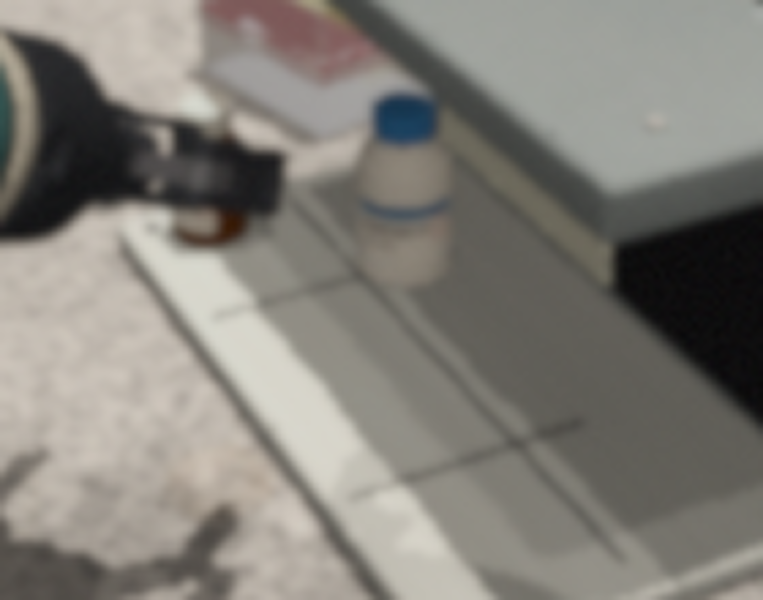

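The large bottle stands in the left bay with its base edge touching the line (crop 360,275 to 390,300). I'll check that against a reprojection, then move the small one.

```bash
python3 - <<'E'
from h import *
import cv2
cr=lambda P:(proj("scene",P)-(260,190)+.5)*[763/140,600/110]
print("proj R mark",cr(b2w(B,(-.01,-.075,.016))),"L mark",cr(b2w(B,(-.01,.075,.016))),"seen R (517,440), L ~(362,276)")
for x in (.010,.014,.018,.022):
    t=np.linspace(0,2*np.pi,73); E=np.array([cr(b2w(B,(x+.024*np.cos(a),.075+.024*np.sin(a),.016)))[0] for a in t])
    C=cr(b2w(B,(x,.075,.106)))[0]
    print(x,"base left",E[:,0].min().round(),"right",E[:,0].max().round(),"bottom",E[:,1].max().round(),"cap",C.round())
# small: regrasp
go(-.06,.148,.054,30,40,back=.065,v=.15); stat("pre")
if not go(-.06,.147,.053,30,40,fl=8,v=.08):
    ctrl.grab(30); stat("grab")
    go(-.06,.147,.061,30,40,v=.06)
    go(-.075,.12,.061,30,40,v=.1)
    go(-.075,.03,.061,30,38,v=.12)
    go(-.055,-.075,.061,30,30,v=.12); stat("right")
    im=ctrl.read_camera("top"); cv2.imwrite("pics/top5.png",im[:,:,::-1])
    cv2.imwrite("pics/c5.png",cv2.resize(im[180:270,310:440,::-1],(780,540),interpolation=cv2.INTER_CUBIC))
    zz,_=ori(30,28.98); print(w2b(B,ctrl.get_position()-.019*zz))
E
```

```text
proj R mark [[511.35523042 445.04081886]] L mark [[356.42365015 276.90625045]] seen R (517,440), L ~(362,276)
0.01 base left 344.0 right 441.0 bottom 293.0 cap [392. 107.]
0.014 base left 351.0 right 448.0 bottom 291.0 cap [399. 105.]
0.018 base left 359.0 right 455.0 bottom 289.0 cap [406. 103.]
0.022 base left 366.0 right 462.0 bottom 287.0 cap [414. 101.]
pre t 18.4 w 0.0857 F [-0.3 -0.9  0.1] p [0.5705 0.0966 0.0769]
grab t 19.9 w 0.0379 F [-0.8  0.3  1.2] p [0.6144 0.1309 0.0438]
right t 22.6 w 0.0374 F [ 0.3 -0.5 -1.8] p [ 0.6165 -0.0927  0.0515]
[-0.0553866  -0.07402684]
```

View pics/c5.png

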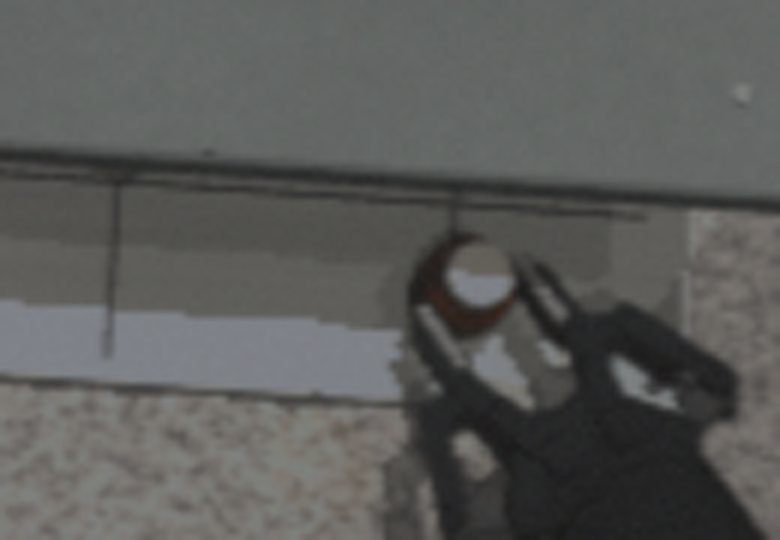

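The small bottle is held at the right bay, cap at about full-image (389.6,225). The large bottle agrees with an axis x of about 14.5 mm against the 14 mm target. Now to place the small one.

```bash
python3 - <<'E'
from h import *
import cv2
m=w2b(B,unproj("top",(389.6,225.1),.099)); e=m-np.array([-.0554,-.0740]); print("measured",m,"err",e)
e=np.clip(e,-.004,.004); X=.0105-e[0]*.6; Y=-.075-e[1]*.6; print(X,Y)
go(-.03,Y,.059,30,30,v=.1)
r=go(X,Y,.059,30,30,v=.07,fl=8); stat("in")
if not r:
    go(X,Y,.0505,30,30,v=.025,fl=4); stat("down")
    zz,_=ori(30,28.98); print(w2b(B,ctrl.get_position()-.019*zz))
    ctrl.open_gripper(); stat("open")
    go(X,Y,.055,30,30,back=.085,v=.12); stat("out")
    ctrl.move_to(*pose(-.15,-.05,.30,40,40)); stat("clear")
    im=ctrl.read_camera("scene"); cv2.imwrite("pics/scene6.png",im[:,:,::-1])
    cv2.imwrite("pics/c6.png",cv2.resize(im[190:300,260:400,::-1],(763,600),interpolation=cv2.INTER_CUBIC))
cr=lambda P:(proj("scene",P)-(260,190)+.5)*[763/140,600/110]+[5.7,-4]
for x in (.006,.010,.014):
    t=np.linspace(0,2*np.pi,73); E=np.array([cr(b2w(B,(x+.02*np.cos(a),-.075+.02*np.sin(a),.016)))[0] for a in t])
    print(x,"base left",E[:,0].min().round(),"right",E[:,0].max().round(),"bottom",E[:,1].max().round(),"cap",cr(b2w(B,(x,-.075,.091)))[0].round())
E
```

```text
measured [-0.05502417 -0.07339384] err [0.00037583 0.00060616]
0.010274501695781557 -0.07536369766935573
in t 23.8 w 0.0378 F [-0.1 -0.1 -1.1] p [ 0.682  -0.0946  0.0494]
FORCE STOP (np.float64(0.010274501695781557), np.float64(-0.07536369766935573), 0.0505, 30, 30) [0.56643077 1.09326295 3.75159266]
down t 24.1 w 0.038 F [0.6 1.1 3.8] p [ 0.6824 -0.0949  0.0438]
[ 0.01056667 -0.07518101]
open t 24.6 w 0.0854 F [ 0.2  0.6 -0.4] p [ 0.682  -0.0949  0.0431]
out t 25.5 w 0.0856 F [-0.4  0.1  0.6] p [ 0.6179 -0.1308  0.088 ]
clear t 26.4 w 0.0855 F [0.6 0.5 0.7] p [ 0.5195 -0.0654  0.2872]
0.006 base left 503.0 right 595.0 bottom 459.0 cap [554. 285.]
0.01 base left 511.0 right 603.0 bottom 457.0 cap [562. 283.]
0.014 base left 519.0 right 611.0 bottom 454.0 cap [570. 280.]
```

View pics/c6.png

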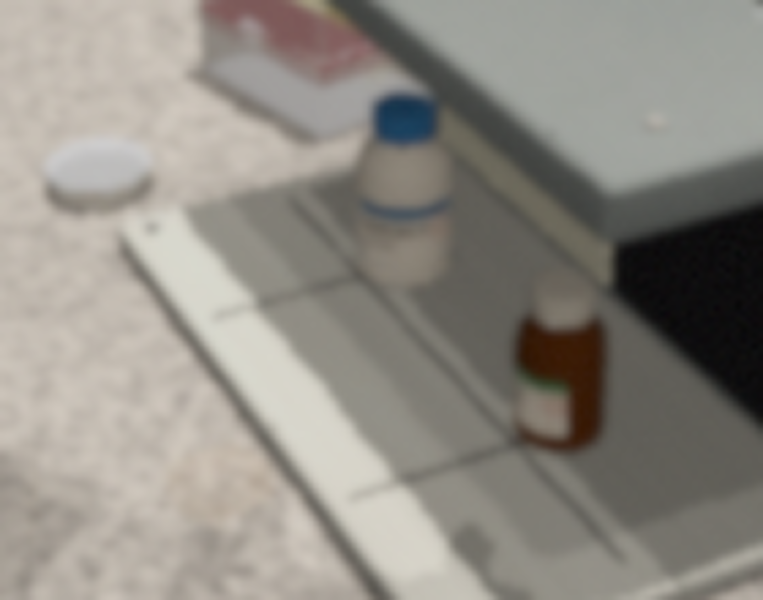

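Both bottles stand upright with the line just meeting their base fronts. The small one's outline (517 to 604, cap at 565,278) matches an axis x of about 12 mm, within ±6 mm of the 10 mm target. Handing in.

```bash
python3 -c "
from plant import ctrl
print(ctrl.hand_in(),ctrl.get_t())"
```

```text
the job is handed in; nothing more can be done
the job is handed in; nothing more can be done
```

I swapped the bottles and handed the job in at about 26 s of the 67 s allowed. The last picture shows both upright, released and at the scribed line; the hand-in gives no verdict.

**How it went:** I parked the small bottle at the far left of the deck, not on the bench in front. The large bottle then went into the left bay and the small one into the right bay. The hand leaned in 30° below horizontal for both final placings. I carried each bottle in and set it down at its final depth under light force limits, so neither was pushed along the deck.

**Last checks:**

| Bottle | Bay | Axis x in booth frame (mm) | Target x (mm) | Sideways from cross mark, from the arm's reading (mm) |
|---|---|---|---|---|
| Large | left | about 14.5 | 14 | about 1 |
| Small | right | about 12 | 10 | under 1 |

- **Small bottle's depth:** the two readings differ slightly. The picture gives 12 mm and the arm's own position gave 10.6 mm. Both are within the ±6 mm allowed.
- **Camera disagreement:** the scene camera sat about 1 pixel (2 to 3 mm) off the top camera. I corrected for this using the visible marks.
- **Contacts:** the only force stops were the intended ones at set-down, at most about 5 N. I noticed no touch on the booth.
- **Bystanders:** I never moved near the dish, slip box or tip box, but I did not measure them at the end, and the slip box is outside the last picture.

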